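# Put the washed baking ware out to drain

## Robot

A 7-joint arm with a two-finger parallel gripper is mounted at the origin on the work surface. World frame = base frame: x ahead of the robot, y to its left, z up, the work surface at z = 0. Lengths are in m, angles in rad, forces in N, time in s.
With the tool pointing down it reaches from about 0.35 to 0.9 m from the base axis. Payload 8.1 kg.
Tool frame: the origin (TCP) lies on the centre line of the jaws, within the pads' length; the fingertips stand 19 mm ahead of it and the grasp point (between the pads) is the TCP; z points along the fingers, y is the direction in which the jaws open and shut (so a half turn about z gives the same grasp; the last joint's range is limited). The gripper opens to 92 mm and grips with 3 to 60 N. Pads are 19 mm wide; open, the fingers measure 130 mm over their backs; the gripper's body (75 mm by 190 mm) begins 47 mm behind the grasp point.
Start: joints at [-1.369, 0.434, 0.025, 1.573, -0.012, 1.134, -0.075], TCP at [0.188, 0.596, 0.246] pointing down, gripper open.
Joint ranges: [-2.62, 2.62], [-0.44, 2.09], [-1.27, 1.32], [0.08, 2.57], [-1.32, 4.46], [0.12, 2], [-2.74, 2.74]. Speed limits (rad/s): [2.22, 2.22, 3.01, 3.01, 3.14, 3.14, 3.14].

## Interface

Orientations are given as a rotation vector (axis times angle).
In Python, from cell import monitor, imaging, workorder, outline_of gives the robot as it stands.
- The arm moves only by the tool move_arm, never from a script. Its argument "series" is a list of rows, each a list of 6 numbers: the shift along the world's x, y, z in cm, then the turn, a rotation vector about the world's x, y, z in degrees. A call has 1 to 8 rows; each row shifts and turns the commanded pose from where the row before left it; what a row does not reach is not made up. A row lasts 1/10 s, in which the tool goes at most 50 mm and 8.59 degrees, less where a joint would pass 70% of its speed; a pose out of reach is approached as far as the arm can. A call with a gripper value outside its range is refused whole. "grip" is the opening, from 0 (shut) to 1 (fully open), set as the call begins (left out, the last holds). The fingers move at their own pace and stop on an object; "force" is the grip in N (left out, the last holds). Time passes only in rows, so rows that do not move let the fingers close. It gives the time, the measured TCP pose, the force and the opening at its end, in the units of the state.
- monitor.observe(): the state, without advancing time (a new reading comes with each control period).
- imaging.get_image(name): name is "side" or "top" or "wrist"; returns a dict with "color" (480x640x3 uint8, red, green, blue), "fx", "fy", "cx", "cy" (pixels), "rvec" (rotation vector, rad) and "tvec" (3), from world to camera coordinates, as OpenCV has them; the wrist camera has in their place "mount" (4x4, takes a point from camera to tool coordinates, whose origin is the TCP and whose axes are the flange's). Camera axes: x right, y down, z forward; pixel columns grow to the right and rows downward; lengths in m; the calibration is good to about 2 mm. A picture is of the moment at which its call begins: read the wrist's pose just before it. There is no depth.
- workorder.sign_off(): hands the job in, once; it reports no verdict.
Trained networks look in the newest picture that a camera, given by its name, has taken for a name from the list of things; names that differ only in an ending like _2 or _b are one class to them, and where a whole thing is asked for, a point or a joint stands for the part that bears it (a point fixed in the world has none). Each returns a list of dicts, best first, with "p" (0 to 1); they miss things now and then, are a little off and sometimes report something else, mostly with a low value. They report only what shows in the picture. A call takes as long as a camera call.
- outline_of(camera, thing): "mask" (480x640 bool, what is visible of it) and "rect" ([left, top, width, height] in pixels, round what is visible of it).
The state is a dict: "clock": time; "joints": joint angles; "dq": joint speeds; "joint_efforts": joint torques, N m; "position": TCP position; "ee_rot": TCP orientation; "force": force on the tool from outside, world axes, zero at the start; "ft_torque": the same for the moment, N m; "width": opening from 0.0 (shut) to 1.0 (fully open).
Only numpy, scipy, OpenCV 4.12 (cv2) and the standard library are available. Lean on these libraries where they do the work, as an engineer would, in place of code of your own. Each camera call takes 0.05 s, during which the arm holds its last target. There are 200 camera calls.

## Task

Put the washed things from the dark oven tray out on the drainer: hang the tall steel beaker mouth-down on the long angled peg and the aluminium pudding mould mouth-down on the short one, each slipped right down over its peg and hanging clear of the wire deck. Stand the ramekin, still mouth-down, on the deck straight in front of the beaker (front being the robot's side), and the round cutter on the deck straight in front of the pudding mould. Lower things into place rather than dropping them, and leave the soap bottle and the flour dredger alone.

Things in the scene. Friction and masses are not known exactly. Their poses are not given: they have to be found in the camera images.
- beaker: Tall plain steel beaker, upside-down, tallest of the washed things: 106 mm high, 66 mm across the mouth (70 over the rolled lip), tapering to 62 mm at the closed base on top. Wall 2.5 mm, inner depth 102 mm, inside 57 mm across at the base. About 150 g. Round, yaw means nothing. Origin: centre of the mouth (underside as it stands); z points from mouth to base, up.
- mould: Small tapered aluminium pudding mould, upside-down: 62 mm high, 64 mm across the mouth (69 over the lip), tapering to 53 mm at the closed base on top. Wall 2.5 mm, inner depth 58 mm, inside 48 mm across at the base. About 60 g. Round. Origin: centre of the mouth (underside as it stands); z points from mouth to base, up.
- ramekin: White fluted ceramic ramekin, upside-down: 42 mm high, 64 mm across the mouth (68 over the lip), 62 mm at the closed base on top. About 150 g. Round. Origin: centre of the mouth (underside as it stands); z points from mouth to base, up.
- cutter: Plain round steel biscuit cutter, a ring open at both ends: 60 mm across (64 over the bead round its upper edge), 36 mm high, wall 2.5 mm. About 40 g. Origin: centre of the lower edge; z up.
- peg_long_tip (a point): Long draining peg, left or right on the drainer: 9 mm steel bar ending in a grey 14 mm ball. This point is the ball's top, 146 mm above the bench; axes as the drainer's. It leans 15 degrees forward: from the tip down, the bar runs 0.27 mm to +x per mm. A cup lowered upright over it best has its axis 0.08 x its inner depth to +x of the tip; released, it hangs by its base on the ball, leaning.
- peg_short_tip (a point): Short draining peg, same make and lean as the long one, on the other side of the drainer's middle, feet 150 mm apart. This point is the top of its ball, 103 mm above the bench (too low for the tall beaker to hang clear of the deck); axes as the drainer's.
- drainer: Fixed steel draining tray, 250 mm (x) by 340 mm (y), rim 20 mm high, flat wire deck with its top 12 mm above the bench. Origin: centre of the underside. -x is its front, towards the robot; +y its left seen from the robot. A bar 18 mm high, 67 to 89 mm behind the centre, carries the pegs, 75 mm left and right. Middle of the free strip in front of hung cups: 65 mm in front of the centre.
- oven_tray: Fixed dark steel oven tray beside the drainer, left or right of it: 325 mm (x) by 354 mm (y), floor 3 mm thick, rim 12 mm high. The four washed things stand on it, about 130 mm (x) and 170 mm (y) apart. Origin: centre of the underside; x and y along its sides.
- soap_bottle: White washing-up liquid bottle, 64 mm across, 203 mm tall, beyond the tray and the drainer; not to be disturbed. Origin: centre of its underside.
- dredger: Aluminium flour dredger with a pierced domed top, 66 mm across, 92 mm tall, beyond the tray and the drainer; not to be disturbed. Origin: centre of its underside.

How it is judged:
At the end, for the whole second after the job is handed in: Beaker on long peg, mould on short: tip within 12 mm of the inner base, lean under 0.8 rad, mouth over 20 mm up. Ramekin (mouth-down) and cutter flat on the deck before long and short peg: within 35 mm sideways of the tip, 20 to 110 mm before the drainer's middle. All at rest (z of peg_long_tip in the frame of beaker between 0.09 and 0.11 m and x of peg_long_tip in the frame of beaker between -0.03 and 0.03 m and y of peg_long_tip in the frame of beaker between -0.03 and 0.03 m and angle between each of beaker, mould's own z axis and vertical below 0.8 rad and z of each of beaker, mould in the frame of drainer above 0.02 m and linear speed of each of beaker, mould, ramekin, cutter below 0.02 m/s and angular speed of each of beaker, mould, ramekin, cutter below 0.3 rad/s and z of peg_short_tip in the frame of mould between 0.046 and 0.066 m and x of peg_short_tip in the frame of mould between -0.03 and 0.03 m and y of peg_short_tip in the frame of mould between -0.03 and 0.03 m and y of ramekin in the frame of peg_long_tip between -0.035 and 0.035 m and x of ramekin in the frame of drainer between -0.11 and -0.02 m and z of ramekin in the frame of drainer between 0.006 and 0.018 m and angle between ramekin's own z axis and vertical below 0.08 rad and y of cutter in the frame of peg_short_tip between -0.035 and 0.035 m and x of cutter in the frame of drainer between -0.11 and -0.02 m and (z of cutter in the frame of drainer between 0.006 and 0.018 m or z of cutter in the frame of drainer between 0.042 and 0.054 m) and (angle between cutter's own z axis and vertical below 0.08 rad or angle between cutter's own z axis and vertical above 3.06 rad)); the robot touches nothing.
It fails at once if a washed thing is dropped (falls freely faster than 0.7 m/s, about 25 mm) ((linear speed of beaker above 0.7 m/s and contact force between beaker and the fingers below 0.05 N) or (linear speed of mould above 0.7 m/s and contact force between mould and the fingers below 0.05 N) or (linear speed of ramekin above 0.7 m/s and contact force between ramekin and the fingers below 0.05 N) or (linear speed of cutter above 0.7 m/s and contact force between cutter and the fingers below 0.05 N)).
It fails at once if the soap bottle is moved by more than 30 mm or tipped (distance of soap_bottle from where it was at the start of the episode above 0.03 m or angle between soap_bottle's own z axis and vertical above 0.5 rad).
It fails at once if the flour dredger is moved by more than 30 mm or tipped (distance of dredger from where it was at the start of the episode above 0.03 m or angle between dredger's own z axis and vertical above 0.5 rad).
It also fails if it takes over 128 s, if anything falls off the work surface, if the arm or the gripper's body presses on something with over 40 N, if the wrist force passes 120 N, or if a joint passes its speed limit or range.

## Working session

There is one attempt and no reset: what is moved stays moved. The work goes in short steps, Python scripts to look and compute and a tool call to move; the robot and the scene stay as the last step left them, time stands still between calls to the robot, and variables do not carry over. Pictures are saved under pics/ and viewed, about 12 in all and at most 16, crops included, and the job is handed in when it is done.

Besides the shell and the picture viewer there is one more tool, called after "Request:" as name(argument=value, ...), one argument or row to a line, values as JSON. move_arm: Moves the arm, as the interface text tells. Its arguments: {"type":"object","properties":{"series":{"type":"array"},"grip":{"type":"number"},"force":{"type":"number"}},"required":["series"]}

```bash
ls; mkdir -p pics; cat > h.py <<'E'
import numpy as np, cv2
from cell import monitor, imaging, workorder, outline_of
def cam(n):
    s=monitor.observe(); im=imaging.get_image(n)
    if 'mount' in im:
        T=np.eye(4); T[:3,:3]=cv2.Rodrigues(np.array(s['ee_rot'],float))[0]; T[:3,3]=s['position']
        M=T@np.array(im['mount']); R=M[:3,:3]; t=M[:3,3]
    else:
        Rc=cv2.Rodrigues(np.array(im['rvec'],float))[0]; R=Rc.T; t=-Rc.T@np.array(im['tvec']).ravel()
    return im,R,t
def ray(c,u,v,z):
    im,R,t=c; d=R@np.array([(u-im['cx'])/im['fx'],(v-im['cy'])/im['fy'],1]); return t+d*(z-t[2])/d[2]
def proj(c,p):
    im,R,t=c; q=R.T@(np.array(p)-t); return np.array([im['fx']*q[0]/q[2]+im['cx'],im['fy']*q[1]/q[2]+im['cy']])
def save(c,n,f=1):
    cv2.imwrite('pics/'+n+'.png',c[0]['color'][:,:,::-1])
E
python3 - <<'E'
from h import *
print(monitor.observe())
for n in ['top','side']:
    c=cam(n); save(c,n+'0'); print(n,c[2],c[0]['fx'])
    for th,h in dict(beaker=.106,mould=.062,ramekin=.042,cutter=.036,drainer=.02,oven_tray=.012,soap_bottle=.2,dredger=.09).items():
        for o in outline_of(n,th)[:2]:
            r=o['rect']; ys,xs=np.nonzero(o['mask']); print(th,round(o['p'],2),r, [ray(c,r[0]+r[2]/2,r[1]+r[3]/2,z).round(3)[:2] for z in (0,h)])
E
```

```text
pics
{'clock': 0.0, 'joints': array([-1.36863017,  0.43524511,  0.0250115 ,  1.57409284, -0.01161506,
        1.134029  , -0.07512667]), 'dq': array([ 0.00165851,  0.00017493,  0.00167095,  0.00033305, -0.0002866 ,
        0.00068873, -0.00033493]), 'joint_efforts': array([ 3.66086817e-05, -6.67846227e+01,  9.84453522e-01, -3.14441299e+01,
       -6.07317151e-02,  4.32168797e-02,  1.88557487e-04]), 'position': array([0.18746589, 0.59570781, 0.24493331]), 'ee_rot': array([-4.77073876e-01, -3.10505784e+00,  2.55394640e-03]), 'force': array([-0.15037524, -0.39806141, -1.34389759]), 'ft_torque': array([-0.04059132, -0.04433444, -0.0251602 ]), 'width': 1.000316389580547}
top [4.09402259e-01 8.53562597e-04 1.01377774e+00] 518.0464242124584
beaker 0.75 [102.5, 318.0, 58.3, 40.0] [array([0.429, 0.36 ]), array([0.427, 0.323])]
mould 0.88 [211.6, 332.1, 39.4, 33.7] [array([0.415, 0.167]), array([0.414, 0.157])]
ramekin 0.67 [334.5, 232.8, 201.4, 156.6] [array([ 0.499, -0.224]), array([ 0.496, -0.215])]
ramekin 0.62 [140.8, 246.9, 37.0, 42.9] [array([0.566, 0.321]), array([0.56 , 0.307])]
drain
[... 430 characters left out ...]
57 [234.3, 159.9, 23.1, 44.8] [array([0.421, 0.442]), array([0.436, 0.25 ])]
beaker 0.19 [290.7, 268.5, 15.7, 29.6] [array([ 0.556, -0.058]), array([ 0.553, -0.182])]
mould 0.96 [228.2, 208.8, 27.5, 30.4] [array([0.416, 0.208]), array([0.425, 0.115])]
cutter 0.72 [275.0, 214.4, 23.3, 23.8] [array([0.538, 0.183]), array([0.538, 0.13 ])]
drainer 0.96 [208.9, 268.0, 151.3, 148.4] [array([ 0.517, -0.239]), array([ 0.517, -0.258])]
oven_tray 0.95 [199.9, 176.0, 131.7, 79.7] [array([0.482, 0.242]), array([0.482, 0.223])]
soap_bottle 0.72 [383.9, 210.7, 33.6, 88.9] [array([0.817, 0.023]), array([ 0.744, -0.232])]
dredger 0.73 [378.5, 208.6, 22.0, 36.9] [array([0.814, 0.148]), array([0.782, 0.019])]
```

View pics/top0.png

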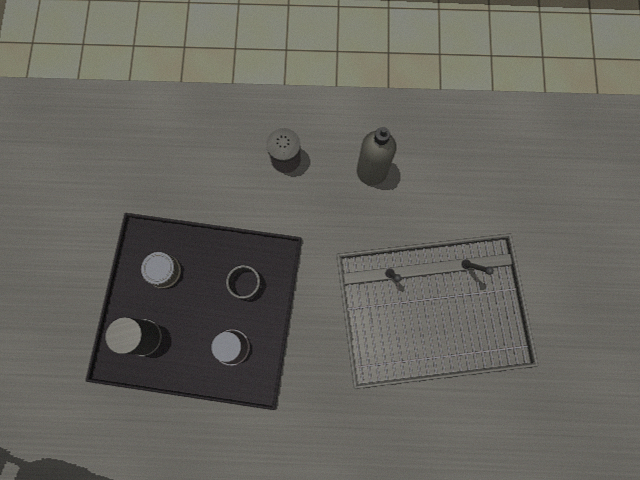

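View pics/side0.png

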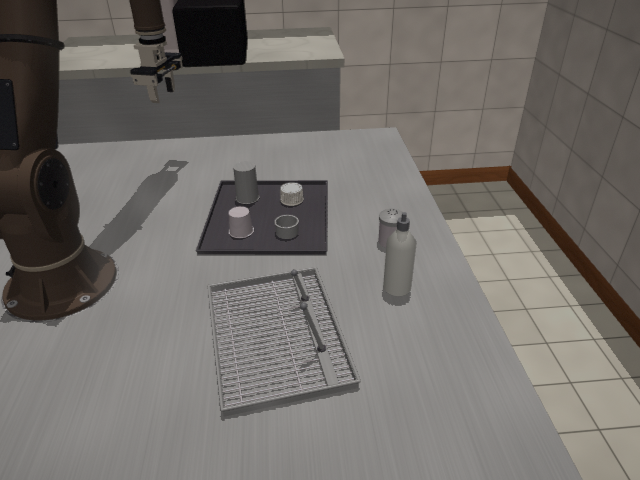

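```bash
python3 - <<'E'
import cv2,numpy as np
a=cv2.imread('pics/top0.png')
def g(i,x,y,w,h,s): return cv2.convertScaleAbs(cv2.resize(i[y:y+h,x:x+w],None,fx=s,fy=s,interpolation=cv2.INTER_CUBIC),alpha=2)
cv2.imwrite('pics/d.png',g(a,330,230,210,165,3.8)); cv2.imwrite('pics/t.png',g(a,80,205,230,205,2.9))
b=cv2.imread('pics/side0.png')
cv2.imwrite('pics/s.png',g(b,190,255,180,160,3.7)[:, :])
E
```

```text
(no output)
```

View pics/d.png

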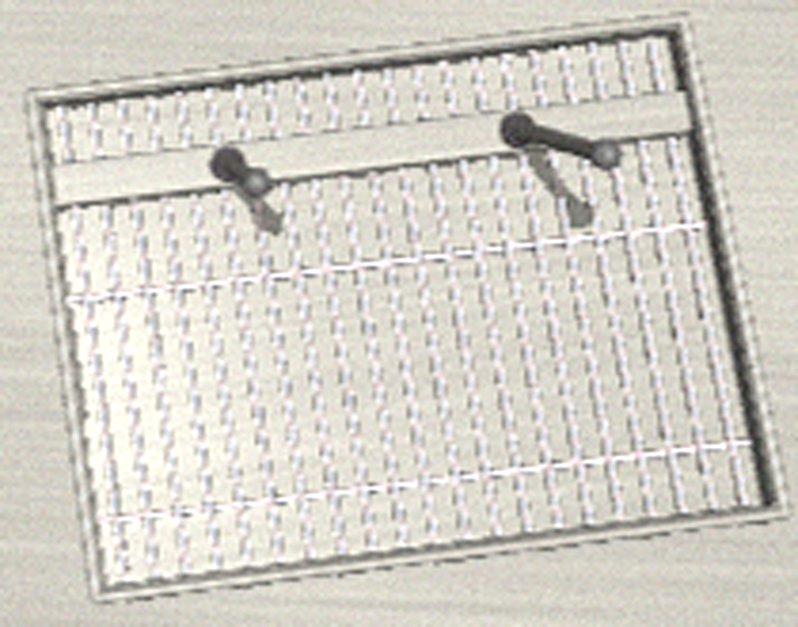

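View pics/s.png

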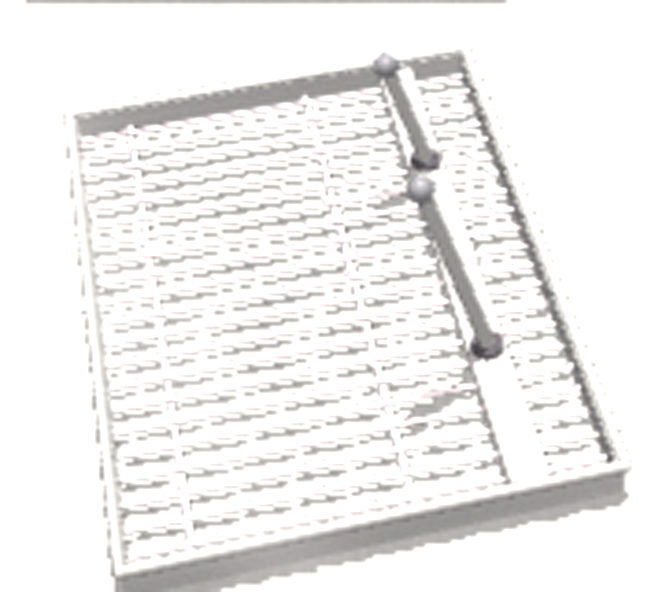

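View pics/t.png

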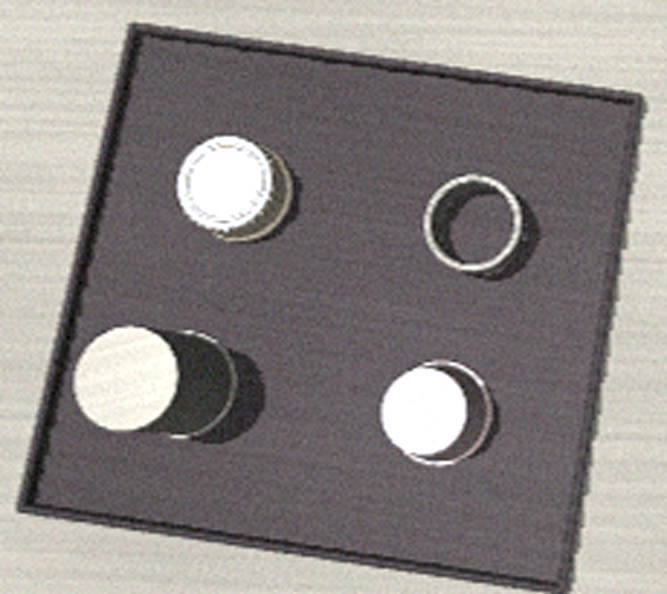

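d.png: long peg is on the right (ball 606,152), the short one on the left (257,181). t.png shows the closed bases: beaker (126,379), mould (424,412), ramekin (225,183), and the cutter's upper ring at (473,223).

```bash
python3 - <<'E'
from h import *
c=cam('top'); s=cam('side')
def D(u,v): return 330+u/3.8,230+v/3.8
def Tt(u,v): return 80+u/2.9,205+v/2.9
def S(u,v): return 190+u/3.7,255+v/3.7
for n,a,b,z in [('long',(606,152),(420,188),.139),('short',(257,181),(385,65),.096)]:
    p=ray(c,*D(*a),z); print(n,'top',p.round(4),'side',ray(s,*S(*b),z).round(4))
cs=[ray(c,*D(u,v),.02) for u,v in [(33,95),(687,17),(790,514),(100,598)]]
m=np.mean(cs,0); ang=[np.degrees(np.arctan2(*(cs[i]-cs[j])[[1,0]])) for i,j in ((0,3),(1,2))]+[np.degrees(np.arctan2(-(cs[i]-cs[j])[0],(cs[i]-cs[j])[1])) for i,j in ((0,1),(3,2))]
print('drainer',m.round(4),ang, [np.linalg.norm(cs[i]-cs[i-1]).round(3) for i in range(4)])
for n,a,z in [('beaker',(126,379),.109),('mould',(424,412),.065),('ramekin',(225,183),.045),('cutter',(473,223),.039)]: print(n,ray(c,*Tt(*a),z).round(4))
print(ray(c,*Tt(186,385),.006),ray(c,*Tt(440,413),.006), ray(c,*Tt(238,190),.006))
cs=[ray(c,*Tt(u,v),.012) for u,v in [(132,25),(643,97),(567,590),(20,510)]]
print('tray',np.mean(cs,0),np.degrees(np.arctan2(*(cs[0]-cs[3])[[1,0]])))
E
```

```text
long top [ 0.5598 -0.287   0.139 ] side [ 0.5573 -0.2841  0.139 ]
short top [ 0.5481 -0.137   0.096 ] side [ 0.5459 -0.1343  0.096 ]
drainer [ 0.5023 -0.2213  0.02  ] [np.float64(8.788767765069913), np.float64(8.723532813941882), np.float64(8.742221253709426), np.float64(8.559045374361617)] [np.float64(0.251), np.float64(0.341), np.float64(0.252), np.float64(0.341)]
beaker [0.4303 0.3364 0.109 ]
mould [0.4173 0.1658 0.065 ]
ramekin [0.5595 0.3096 0.045 ]
cutter [0.5392 0.1468 0.039 ]
[0.43009379 0.33446335 0.006     ] [0.41748741 0.16552785 0.006     ] [0.56101207 0.31273906 0.006     ]
tray [0.49080109 0.2357673  0.012     ] -6.296881519663309
```

Request:
move_arm(
  series=[
    [3.5,-2.7,0,0,0,3],
    [3.5,-2.7,0,0,0,3],
    [3.5,-2.7,0,0,0,3],
    [3.5,-2.7,0,0,0,3],
    [3.5,-2.7,0,0,0,3],
    [3.5,-2.7,0,0,0,3],
    [3.5,-2.7,0,0,0,4],
    [3.5,-2.7,0,0,0,4],
  ],
  grip=1,
  force=12,
)

```text
clock: 1.8
position: [0.4688, 0.379, 0.2459]
ee_rot: [-0.238, 3.132, 0.0]
force: [-0.0, 1.0, 0.1]
width: 1.002
```

Request:
move_arm(
  series=[
    [3,-2.3,-1,0,0,0],
    [3,-2.3,-3,0,0,0],
    [3.1,-2.2,-3.5,0,0,0],
    [0,0,0,0,0,0],
    [0,0,0,0,0,0],
  ],
)

```text
clock: 2.3
position: [0.5577, 0.3118, 0.1708]
ee_rot: [0.23, -3.131, 0.002]
force: [-0.2, 0.4, 0.9]
width: 1.005
```

```bash
cat >> h.py <<'E'
def look(th,z,n='wrist'):
    c=cam(n); o=outline_of(n,th)
    for q in o[:2]:
        r=q['rect']; (u,v),rad=cv2.minEnclosingCircle(np.argwhere(q['mask'])[:,::-1].astype(np.float32))
        print(th,round(q['p'],2),r,'circ',round(u),round(v),round(rad),'pos',ray(c,u,v,z).round(4))
    return c
E
python3 - <<'E'
from h import *
c=look('ramekin',.045); save(c,'w1'); print(monitor.observe()['position'], c[2], c[1][:,2])
E
```

```text
ramekin 0.56 [280.3, 186.8, 79.8, 89.8] circ 318 230 44 pos [0.5545 0.3086 0.045 ]
[0.55705183 0.31443968 0.17263205] [0.48856014 0.30079727 0.31031329] [ 0.25719296  0.03672475 -0.96566199]
```

View pics/w1.png

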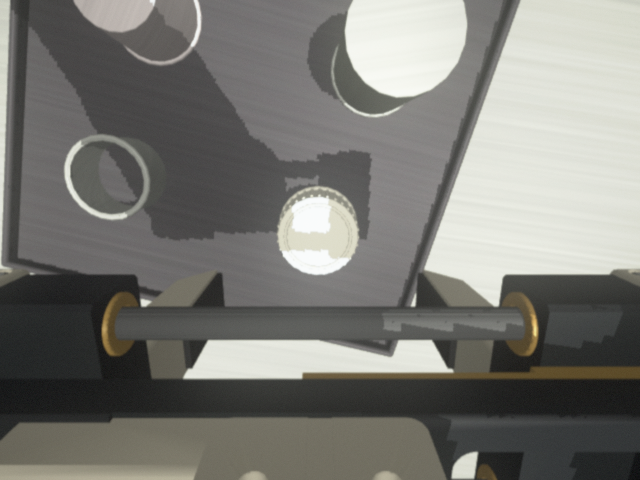

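The picture shows the ramekin at (318,230), centred between the jaws, so I'll go down and grip it.

Request:
move_arm(
  series=[
    [0,-0.3,-4,0,0,0],
    [0,0,-4,0,0,0],
    [0,0,-3,0,0,0],
    [0,0,-1.7,0,0,0],
    [0,0,-1,0,0,0],
    [0,0,0,0,0,0],
    [0,0,0,0,0,0],
  ],
)

```text
clock: 3.1
position: [0.558, 0.311, 0.0363]
ee_rot: [-0.235, 3.131, 0.002]
force: [0.1, 0.0, -0.5]
width: 0.997
```

Request:
move_arm(
  series=[
    [0,0,0,0,0,0],
    [0,0,0,0,0,0],
    [0,0,0,0,0,0],
    [0,0,0,0,0,0],
    [0,0,0,0,0,0],
    [0,0,0,0,0,0],
    [0,0,0,0,0,0],
  ],
  grip=0,
  force=20,
)

```text
clock: 3.8
position: [0.5578, 0.31, 0.0352]
ee_rot: [-0.234, 3.132, 0.0]
force: [-1.2, 0.3, 4.9]
width: 0.689
```

Request:
move_arm(
  series=[
    [0,0,1,0,0,0],
    [0,0,3,0,0,0],
    [0,0,4,0,0,0],
    [0,0,4,0,0,0],
    [0,0,4,0,0,0],
    [0,0,4,0,0,0],
  ],
)

```text
clock: 4.4
position: [0.5571, 0.3096, 0.2368]
ee_rot: [0.234, -3.133, 0.0]
force: [1.0, 0.5, -2.1]
width: 0.687
```

Request:
move_arm(
  series=[
    [-0.4,-2.5,0,0,0,0],
    [-0.8,-4.5,0,0,0,0],
    [-0.8,-4.5,0,0,0,0],
    [-0.8,-4.5,0,0,0,0],
    [-0.8,-4.5,0,0,0,0],
    [-0.8,-4.5,0,0,0,0],
    [-0.8,-4.5,0,0,0,0],
    [-0.8,-4.5,0,0,0,0],
  ],
)

```text
clock: 5.2
position: [0.4966, -0.0319, 0.2353]
ee_rot: [-0.234, 3.133, 0.0]
force: [0.6, 0.0, -1.6]
width: 0.689
```

Request:
move_arm(
  series=[
    [-0.8,-4.5,0,0,0,0],
    [-0.8,-4.5,0,0,0,0],
    [-0.8,-4.5,0,0,0,0],
    [-0.8,-4.5,0,0,0,0],
    [-0.8,-4.5,0,0,0,0],
    [-0.8,-4.5,0,0,0,0],
    [0,0,0,0,0,0],
    [0,0,0,0,0,0],
  ],
)

```text
clock: 6.0
position: [0.4487, -0.3011, 0.2349]
ee_rot: [0.229, -3.133, -0.0]
force: [0.8, 1.3, -1.0]
width: 0.689
```

Request:
move_arm(
  series=[
    [0,-0.3,-4,0,0,0],
    [0,0,-4,0,0,0],
    [0,0,-4,0,0,0],
    [0,0,-4,0,0,0],
    [0,0,-1.5,0,0,0],
    [0,0,-0.7,0,0,0],
    [0,0,-0.4,0,0,0],
    [0,0,0,0,0,0],
  ],
)

```text
clock: 6.8
position: [0.4503, -0.3027, 0.0494]
ee_rot: [-0.235, 3.132, -0.0]
force: [0.2, -0.3, -1.5]
width: 0.689
```

Request:
move_arm(
  series=[
    [0,0,-0.2,0,0,0],
    [0,0,-0.2,0,0,0],
    [0,0,-0.1,0,0,0],
    [0,0,0,0,0,0],
  ],
)

```text
clock: 7.2
position: [0.4499, -0.3032, 0.0442]
ee_rot: [-0.234, 3.132, -0.0]
force: [0.0, 0.6, 0.2]
width: 0.688
```

Request:
move_arm(
  series=[
    [0,0,-0.1,0,0,0],
    [0,0,0,0,0,0],
  ],
)

```text
clock: 7.4
position: [0.4499, -0.3033, 0.044]
ee_rot: [-0.233, 3.132, -0.0]
force: [-3.8, 2.4, 13.9]
width: 0.69
```

Request:
move_arm(
  series=[
    [0,0,0,0,0,0],
    [0,0,0,0,0,0],
    [0,0,0,0,0,0],
    [0,0,0,0,0,0],
    [0,0,0,0,0,0],
    [0,0,0,0,0,0],
  ],
  grip=1,
)

```text
clock: 8.0
position: [0.4495, -0.3031, 0.0428]
ee_rot: [0.234, -3.133, -0.0]
force: [-0.8, -0.7, 0.1]
width: 0.994
```

Request:
move_arm(
  series=[
    [0,0,1.5,0,0,0],
    [0,0,4,0,0,0],
    [0,0,4.5,0,0,0],
    [0,0,4.5,0,0,0],
    [0,0,4.5,0,0,0],
    [0,0,0,0,0,0],
  ],
)

```text
clock: 8.6
position: [0.4521, -0.305, 0.239]
ee_rot: [-0.232, 3.124, -0.008]
force: [0.4, -0.5, -0.5]
width: 0.997
```

Request:
move_arm(
  series=[
    [0.9,4.5,0,0,0,0],
    [0.9,4.5,0,0,0,0],
    [0.9,4.5,0,0,0,0],
    [0.9,4.5,0,0,0,0],
    [0.9,4.5,0,0,0,0],
    [0.9,4.5,0,0,0,0],
    [0.9,4.5,0,0,0,0],
    [0.9,4.5,0,0,0,0],
  ],
)

```text
clock: 9.4
position: [0.5215, 0.0587, 0.2327]
ee_rot: [0.233, -3.133, -0.0]
force: [1.3, -0.5, -0.2]
width: 0.994
```

Request:
move_arm(
  series=[
    [0.9,4.5,-2,0,0,0],
    [0.9,4.5,-3,0,0,0],
    [0,0,-3,0,0,0],
    [0,0,0,0,0,0],
    [0,0,0,0,0,0],
  ],
)

```text
clock: 9.9
position: [0.5385, 0.1417, 0.1555]
ee_rot: [0.232, -3.131, 0.002]
force: [0.7, -0.5, 0.1]
width: 1.004
```

```bash
python3 - <<'E'
from h import *
c=look('cutter',.037); print(monitor.observe()['position']); look('ramekin',.054,'top');look('cutter',.037,'top')
E
```

```text
cutter 0.97 [284.1, 193.0, 85.6, 85.7] circ 327 237 44 pos [0.5378 0.1459 0.037 ]
[0.53967449 0.14168352 0.15701834]
ramekin 0.74 [459.3, 317.6, 39.7, 38.1] circ 481 337 21 pos [ 0.4512 -0.294   0.054 ]
ramekin 0.66 [268.6, 125.9, 33.7, 47.6] circ 284 150 22 pos [0.8014 0.0796 0.054 ]
cutter 0.31 [336.5, 237.1, 200.1, 152.6] circ 436 310 113 pos [ 0.4973 -0.2185  0.037 ]
```

Request:
move_arm(
  series=[
    [0,0.45,-4,0,0,0],
    [0,0,-4,0,0,0],
    [0,0,-3,0,0,0],
    [0,0,-1.3,0,0,0],
    [0,0,-0.5,0,0,0],
    [0,0,0,0,0,0],
    [0,0,0,0,0,0],
  ],
)

```text
clock: 10.9
position: [0.5399, 0.1477, 0.029]
ee_rot: [-0.233, 3.131, 0.001]
force: [-0.3, -0.1, -0.2]
width: 1.0
```

Request:
move_arm(
  series=[
    [0,0,0,0,0,0],
    [0,0,0,0,0,0],
    [0,0,0,0,0,0],
    [0,0,0,0,0,0],
    [0,0,0,0,0,0],
    [0,0,0,0,0,0],
    [0,0,0,0,0,0],
  ],
  grip=0,
  force=12,
)

```text
clock: 11.6
position: [0.5389, 0.1474, 0.0277]
ee_rot: [-0.234, 3.133, 0.0]
force: [-0.2, 0.8, 4.4]
width: 0.661
```

Request:
move_arm(
  series=[
    [0,0,1,0,0,0],
    [0,0,3,0,0,0],
    [0,0,4,0,0,0],
    [0,0,4,0,0,0],
    [0,0,4,0,0,0],
    [0,0,4,0,0,0],
  ],
)

```text
clock: 12.2
position: [0.5383, 0.1471, 0.2298]
ee_rot: [-0.233, 3.133, 0.0]
force: [0.9, -0.3, -1.4]
width: 0.658
```

Request:
move_arm(
  series=[
    [-0.7,-2,0,0,0,0],
    [-1.5,-4,0,0,0,0],
    [-1.5,-4,0,0,0,0],
    [-1.5,-4,0,0,0,0],
    [-1.5,-4.2,0,0,0,0],
    [-1.5,-4.2,0,0,0,0],
    [-1.5,-4,0,0,0,0],
    [-1.4,-4,0,0,0,0],
  ],
)

```text
clock: 13.0
position: [0.4266, -0.1581, 0.2282]
ee_rot: [-0.233, 3.132, 0.0]
force: [0.9, 0.7, -0.8]
width: 0.658
```

Request:
move_arm(
  series=[
    [0,0,-4,0,0,0],
    [0,0,-4,0,0,0],
    [0,0,-4,0,0,0],
    [0,0,-4,0,0,0],
    [0,0,-1.8,0,0,0],
    [0,0,-0.7,0,0,0],
    [0,0,-0.3,0,0,0],
    [0,0,0,0,0,0],
  ],
)

```text
clock: 13.8
position: [0.4283, -0.1568, 0.0402]
ee_rot: [-0.234, 3.132, -0.0]
force: [-0.2, 0.1, -0.6]
width: 0.662
```

Request:
move_arm(
  series=[
    [0,0,-0.2,0,0,0],
    [0,0,-0.1,0,0,0],
    [0,0,0,0,0,0],
  ],
)

```text
clock: 14.1
position: [0.4281, -0.1566, 0.037]
ee_rot: [-0.234, 3.132, -0.0]
force: [-0.7, -0.5, -0.1]
width: 0.658
```

Request:
move_arm(
  series=[
    [0,0,-0.1,0,0,0],
    [0,0,0,0,0,0],
  ],
)

```text
clock: 14.3
position: [0.4282, -0.1566, 0.0363]
ee_rot: [-0.234, 3.132, 0.0]
force: [-2.3, -0.2, 11.6]
width: 0.662
```

Request:
move_arm(
  series=[
    [0,0,0,0,0,0],
    [0,0,0,0,0,0],
    [0,0,0,0,0,0],
    [0,0,0,0,0,0],
    [0,0,0,0,0,0],
    [0,0,0,0,0,0],
  ],
  grip=1,
)

```text
clock: 14.9
position: [0.4278, -0.1566, 0.0355]
ee_rot: [0.234, -3.133, -0.0]
force: [0.9, 0.3, 0.5]
width: 0.994
```

Request:
move_arm(
  series=[
    [0,0,1.5,0,0,0],
    [0,0,4,0,0,0],
    [0,0,4.5,0,0,0],
    [0,0,4.5,0,0,0],
    [0,0,4.5,0,0,0],
    [0,0,0,0,0,0],
  ],
)

```text
clock: 15.5
position: [0.4306, -0.1576, 0.2309]
ee_rot: [-0.233, 3.124, -0.003]
force: [0.9, 0.0, -0.3]
width: 1.001
```

Request:
move_arm(
  series=[
    [-0.1,4,0,0,0,0],
    [-0.1,4,0,0,0,0],
    [-0.1,4,0,0,0,0],
    [-0.1,4,0,0,0,0],
    [-0.2,4,0,0,0,0],
    [-0.2,4,0,0,0,0],
    [-0.1,4,-1,0,0,0],
    [-0.1,4.3,-3,0,0,0],
  ],
)

```text
clock: 16.3
position: [0.4189, 0.1666, 0.188]
ee_rot: [-0.233, 3.129, 0.003]
force: [1.4, -0.3, -0.2]
width: 0.999
```

Request:
move_arm(
  series=[
    [0,0,-1,0,0,0],
    [0,0,0,0,0,0],
    [0,0,0,0,0,0],
  ],
)

```text
clock: 16.6
position: [0.4177, 0.1633, 0.1768]
ee_rot: [0.232, -3.132, 0.001]
force: [-0.1, 0.3, -0.8]
width: 0.999
```

```bash
python3 - <<'E'
from h import *
c=look('mould',.065); print(monitor.observe()['position']);look('cutter',.048,'top')
E
```

```text
[0.41836288 0.1632886  0.17754892]
cutter 0.67 [385.3, 329.8, 34.9, 36.3] circ 403 346 18 pos [ 0.4294 -0.1533  0.048 ]
```

Cutter is in place. The wrist camera didn't find the mould, but the top view is good enough, so I'll go down with a 2 mm y correction.

Request:
move_arm(
  series=[
    [0,0.2,-4,0,0,0],
    [0,0,-4,0,0,0],
    [0,0,-3,0,0,0],
    [0,0,-1.8,0,0,0],
    [0,0,-0.6,0,0,0],
    [0,0,0,0,0,0],
    [0,0,0,0,0,0],
  ],
)

```text
clock: 17.5
position: [0.4186, 0.1665, 0.0439]
ee_rot: [-0.233, 3.131, 0.001]
force: [0.7, -0.5, -0.8]
width: 1.001
```

Request:
move_arm(
  series=[
    [0,0,0,0,0,0],
    [0,0,0,0,0,0],
    [0,0,0,0,0,0],
    [0,0,0,0,0,0],
    [0,0,0,0,0,0],
    [0,0,0,0,0,0],
    [0,0,0,0,0,0],
  ],
  grip=0,
  force=15,
)

```text
clock: 18.2
position: [0.4179, 0.1664, 0.043]
ee_rot: [-0.234, 3.133, 0.0]
force: [-0.4, -0.7, 3.5]
width: 0.638
```

Request:
move_arm(
  series=[
    [0,0,1,0,0,0],
    [0,0,3,0,0,0],
    [0,0,4,0,0,0],
    [0,0,4,0,0,0],
    [0,0,4,0,0,0],
    [0,0,4,0,0,0],
    [0,0,0,0,0,0],
  ],
)

```text
clock: 18.9
position: [0.42, 0.1675, 0.2484]
ee_rot: [-0.233, 3.125, 0.006]
force: [0.1, -0.0, -1.2]
width: 0.638
```

```bash
python3 - <<'E'
from h import *
c=cam('side'); save(c,'s2'); o=outline_of('side','mould'); print([(q['p'],q['rect']) for q in o[:2]]); print(monitor.observe()['position'])
cv2.imwrite('pics/s2c.png',cv2.resize(c[0]['color'][60:260,150:350,::-1],None,fx=3,fy=3))
E
```

```text
[(0.85, [220.9, 145.3, 28.6, 24.1])]
[0.41792095 0.1664202  0.24384614]
```

View pics/s2c.png

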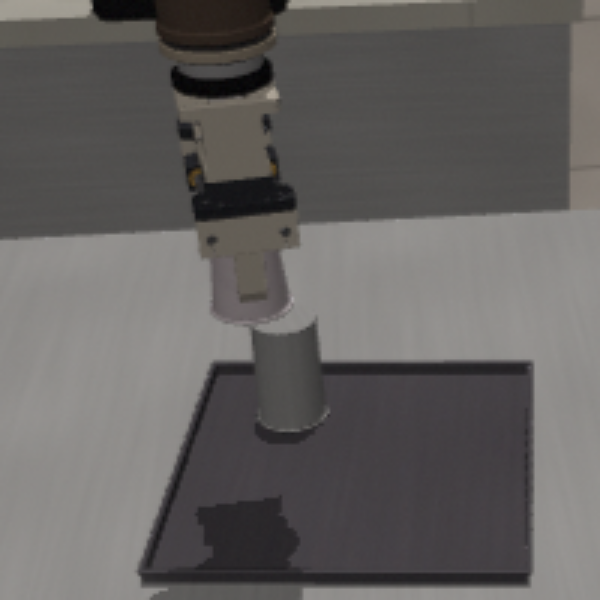

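Request:
move_arm(
  series=[
    [0.9,-2.1,0,0,0,0],
    [1.8,-4,0,0,0,0],
    [1.8,-4.2,0,0,0,0],
    [1.8,-4.2,0,0,0,0],
    [1.8,-4.2,0,0,0,0],
    [1.8,-4.2,0,0,0,0],
    [1.8,-4.2,0,0,0,0],
    [1.6,-3.2,0,0,0,0],
  ],
)

```text
clock: 19.8
position: [0.5501, -0.1396, 0.2411]
ee_rot: [0.23, -3.13, 0.0]
force: [0.6, 0.2, -0.5]
width: 0.641
```

Request:
move_arm(
  series=[
    [0,0,-2,0,0,0],
    [0,0,-3,0,0,0],
    [0,0,-2,0,0,0],
    [0,0,0,0,0,0],
    [0,0,0,0,0,0],
  ],
)

```text
clock: 20.3
position: [0.5501, -0.1365, 0.1722]
ee_rot: [0.233, -3.13, -0.001]
force: [-0.2, 0.9, -0.3]
width: 0.636
```

```bash
python3 - <<'E'
from h import *
c=cam('side'); p=monitor.observe()['position']; print(p)
o=outline_of('side','mould'); print([(q['p'],q['rect']) for q in o[:2]])
m=p-[0,0,.04]; print('mouth px',proj(c,m),'tip px long/short',proj(c,[.5585,-.2855,.146]),proj(c,[.547,-.1357,.103]))
cv2.imwrite('pics/s3.png',cv2.resize(c[0]['color'][150:420,200:400,::-1],None,fx=2.2,fy=2.2))
E
```

```text
[ 0.55082489 -0.13662288  0.17309225]
[(0.84, [278.0, 249.9, 35.5, 19.1])]
mouth px [295.73710893 259.197343  ] tip px long/short [304.11237346 303.43535913] [294.48418426 270.36746163]
```

View pics/s3.png

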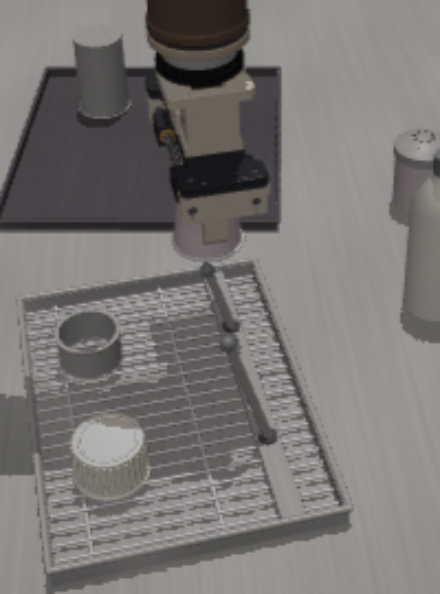

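Request:
move_arm(
  series=[
    [0,0,-2,0,0,0],
    [0,0,-2,0,0,0],
    [0,0,-2,0,0,0],
    [0,0,-1.3,0,0,0],
    [0,0,-0.7,0,0,0],
    [0,0,-0.3,0,0,0],
    [0,0,0,0,0,0],
  ],
)

```text
clock: 21.1
position: [0.5511, -0.1367, 0.0903]
ee_rot: [-0.234, 3.132, -0.0]
force: [0.9, -1.2, -0.6]
width: 0.637
```

Request:
move_arm(
  series=[
    [0,0,-0.2,0,0,0],
    [0,0,-0.1,0,0,0],
    [0,0,0,0,0,0],
  ],
)

```text
clock: 21.4
position: [0.551, -0.1366, 0.0872]
ee_rot: [-0.234, 3.132, -0.0]
force: [0.2, -0.1, -0.4]
width: 0.636
```

Request:
move_arm(
  series=[
    [0,0,-0.1,0,0,0],
    [0,0,-0.1,0,0,0],
    [0,0,0,0,0,0],
  ],
)

```text
clock: 21.7
position: [0.5508, -0.1366, 0.0849]
ee_rot: [0.234, -3.133, -0.0]
force: [0.3, -0.1, -0.7]
width: 0.639
```

Request:
move_arm(
  series=[
    [0,0,-0.1,0,0,0],
    [0,0,0,0,0,0],
  ],
)

```text
clock: 21.9
position: [0.5513, -0.1366, 0.0845]
ee_rot: [-0.234, 3.132, -0.0]
force: [-2.0, 0.2, 5.9]
width: 0.643
```

Request:
move_arm(
  series=[
    [0,0,0,0,0,0],
    [0,0,0,0,0,0],
    [0,0,0,0,0,0],
    [0,0,0,0,0,0],
    [0,0,0,0,0,0],
    [0,0,0,0,0,0],
    [0,0,0,0,0,0],
  ],
  grip=1,
)

```text
clock: 22.6
position: [0.5508, -0.1366, 0.0839]
ee_rot: [0.234, -3.133, -0.0]
force: [-0.3, 0.4, 1.0]
width: 0.998
```

Request:
move_arm(
  series=[
    [0,0,1,0,0,0],
    [0,0,2,0,0,0],
    [0,0,4,0,0,0],
    [0,0,4,0,0,0],
    [0,0,4,0,0,0],
    [0,0,0,0,0,0],
  ],
)

```text
clock: 23.2
position: [0.5536, -0.1375, 0.2403]
ee_rot: [-0.232, 3.123, -0.003]
force: [1.2, -0.1, -0.3]
width: 1.0
```

```bash
python3 - <<'E'
from h import *
c=cam('side'); p=monitor.observe()['position']; print(p)
cv2.imwrite('pics/s4.png',cv2.resize(c[0]['color'][150:420,200:400,::-1],None,fx=2.2,fy=2.2))
E
```

```text
[ 0.55242939 -0.13707313  0.23748399]
```

View pics/s4.png

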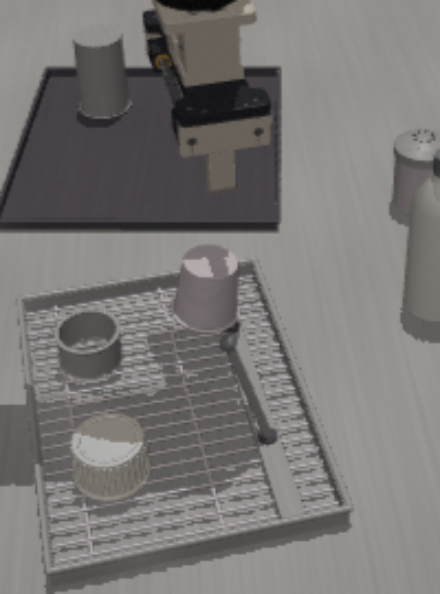

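Request:
move_arm(
  series=[
    [-0.6,2.4,0,0,0,0],
    [-1.1,4.4,0,0,0,0],
    [-1.1,4.4,0,0,0,0],
    [-1.1,4.4,0,0,0,0],
    [-1.1,4.4,0,0,0,0],
    [-1.1,4.4,0,0,0,0],
    [-1.1,4.4,0,0,0,0],
    [-1.1,4.4,0,0,0,0],
  ],
)

```text
clock: 24.05
position: [0.4665, 0.1968, 0.2333]
ee_rot: [0.234, -3.132, 0.001]
force: [0.9, -0.1, -0.0]
width: 1.001
```

Request:
move_arm(
  series=[
    [-1.1,4.4,0,0,0,0],
    [-1.1,4.4,0,0,0,0],
    [-1.2,4.4,-1,0,0,0],
    [-0.5,0.8,-2,0,0,0],
    [0,0,0,0,0,0],
    [0,0,0,0,0,0],
    [0,0,0,0,0,0],
  ],
)

```text
clock: 24.75
position: [0.4299, 0.3338, 0.2045]
ee_rot: [-0.23, 3.133, -0.001]
force: [0.1, 0.3, -0.1]
width: 1.0
```

```bash
python3 - <<'E'
from h import *
c=look('beaker',.109); save(c,'w5'); print(monitor.observe()['position'], proj(c,[.430,.3355,.109]))
E
```

```text
beaker 0.85 [275.5, 178.2, 94.1, 107.8] circ 323 233 55 pos [0.4214 0.3341 0.109 ]
[0.42990795 0.33426059 0.20479026] [323.51069119 245.5355423 ]
```

View pics/w5.png

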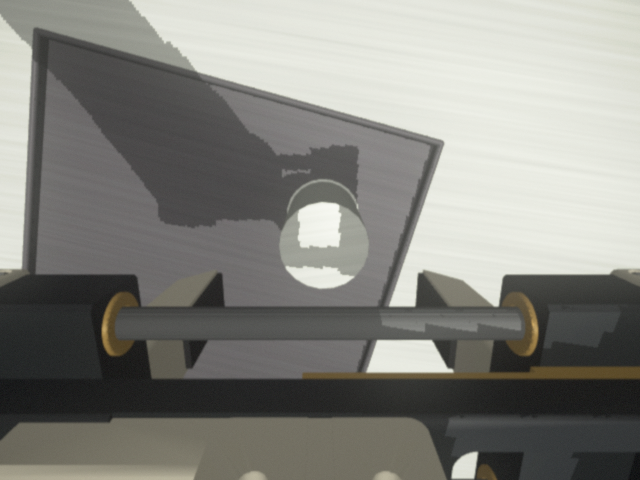

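The beaker's base circle at (323,245) matches the predicted pixel (323.5,245.5), so I'll grip it.

Request:
move_arm(
  series=[
    [0,0.1,-3,0,0,0],
    [0,0,-4,0,0,0],
    [0,0,-3,0,0,0],
    [0,0,-1.5,0,0,0],
    [0,0,-0.7,0,0,0],
    [0,0,0,0,0,0],
    [0,0,0,0,0,0],
  ],
)

```text
clock: 25.55
position: [0.4296, 0.3366, 0.083]
ee_rot: [-0.233, 3.132, 0.002]
force: [-0.6, 0.0, 0.2]
width: 1.0
```

Request:
move_arm(
  series=[
    [0,0,0,0,0,0],
    [0,0,0,0,0,0],
    [0,0,0,0,0,0],
    [0,0,0,0,0,0],
    [0,0,0,0,0,0],
    [0,0,0,0,0,0],
    [0,0,0,0,0,0],
  ],
  grip=0,
  force=20,
)

```text
clock: 26.25
position: [0.429, 0.3365, 0.0822]
ee_rot: [-0.234, 3.133, 0.0]
force: [-0.2, -0.9, 5.7]
width: 0.684
```

Request:
move_arm(
  series=[
    [0,0,1,0,0,0],
    [0,0,3,0,0,0],
    [0,0,4,0,0,0],
    [0,0,4,0,0,0],
    [0,0,4,0,0,0],
    [0,0,4,0,0,0],
    [0,0,0,0,0,0],
    [0,0,0,0,0,0],
  ],
)

```text
clock: 27.05
position: [0.4288, 0.3364, 0.2827]
ee_rot: [-0.233, 3.132, 0.002]
force: [-0.7, -0.1, -2.0]
width: 0.688
```

Request:
move_arm(
  series=[
    [0.5,-2.1,0,0,0,0],
    [1,-4.4,0,0,0,0],
    [1,-4.4,0,0,0,0],
    [1,-4.4,0,0,0,0],
    [1,-4.4,0,0,0,0],
    [1,-4.4,0,0,0,0],
    [1,-4.4,0,0,0,0],
    [1,-4.4,0,0,0,0],
  ],
)

```text
clock: 27.85
position: [0.5027, 0.0055, 0.2802]
ee_rot: [0.234, -3.13, 0.0]
force: [-0.2, -0.3, -0.8]
width: 0.688
```

Request:
move_arm(
  series=[
    [1,-4.4,0,0,0,0],
    [1,-4.4,0,0,0,0],
    [1,-4.4,0,0,0,0],
    [1,-4.4,0,0,0,0],
    [1,-4.4,0,0,0,0],
    [1,-4.4,0,0,0,0],
    [0.2,-2.8,0,0,0,0],
    [0,0,0,0,0,0],
  ],
)

```text
clock: 28.65
position: [0.5635, -0.2899, 0.2794]
ee_rot: [0.222, -3.129, 0.003]
force: [0.3, -0.7, -1.3]
width: 0.688
```

Request:
move_arm(
  series=[
    [0,0,-1,0,0,0],
    [0,0,-2,0,0,0],
    [0,0,-1,0,0,0],
    [0,0,0,0,0,0],
    [0,0,0,0,0,0],
  ],
)

```text
clock: 29.15
position: [0.5659, -0.2837, 0.2418]
ee_rot: [0.235, -3.132, -0.001]
force: [0.0, -0.8, -1.6]
width: 0.687
```

```bash
python3 - <<'E'
from h import *
c=cam('side'); p=monitor.observe()['position']; print(p)
cv2.imwrite('pics/s6.png',cv2.resize(c[0]['color'][150:420,200:400,::-1],None,fx=2.2,fy=2.2))
print('mouth',(proj(c,p-[0,0,.079])-[200,150])*2.2,'tip',(proj(c,[.5585,-.2855,.146])-[200,150])*2.2)
E
```

```text
[ 0.56616272 -0.28413508  0.24242041]
mouth [237.6072496  319.97235418] tip [229.04722161 337.55779008]
```

View pics/s6.png

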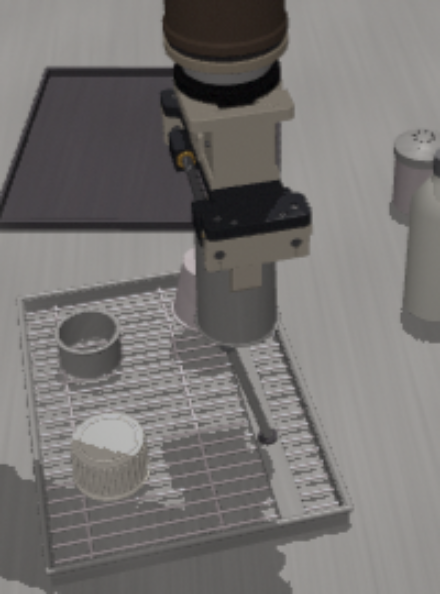

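The beaker's mouth is over the long peg with the peg emerging just below the front rim, so I'll lower it.

Request:
move_arm(
  series=[
    [0,0,-2,0,0,0],
    [0,0,-2,0,0,0],
    [0,-0.1,-2,0,0,0],
    [0,0,-2,0,0,0],
    [0,0,-2,0,0,0],
    [0,0,-0.8,0,0,0],
    [0,0,-0.4,0,0,0],
    [0,0,0,0,0,0],
  ],
)

```text
clock: 30.0
position: [0.5661, -0.2857, 0.1304]
ee_rot: [-0.234, 3.132, -0.0]
force: [0.2, -0.2, -1.0]
width: 0.691
```

Request:
move_arm(
  series=[
    [0,0,-0.2,0,0,0],
    [0,0,-0.2,0,0,0],
    [0,0,0,0,0,0],
  ],
)

```text
clock: 30.3
position: [0.566, -0.2856, 0.1262]
ee_rot: [-0.234, 3.132, -0.0]
force: [-0.4, 0.3, -1.8]
width: 0.69
```

Request:
move_arm(
  series=[
    [0,0,-0.1,0,0,0],
    [0,0,-0.1,0,0,0],
    [0,0,0,0,0,0],
  ],
)

```text
clock: 30.6
position: [0.5658, -0.2856, 0.1238]
ee_rot: [0.234, -3.133, -0.0]
force: [-0.4, -1.0, -1.4]
width: 0.692
```

Request:
move_arm(
  series=[
    [0,0,-0.1,0,0,0],
    [0,0,0,0,0,0],
  ],
)

```text
clock: 30.8
position: [0.5659, -0.2857, 0.123]
ee_rot: [-0.234, 3.133, -0.0]
force: [-0.4, 0.7, -0.6]
width: 0.689
```

Request:
move_arm(
  series=[
    [0,0,-0.1,0,0,0],
    [0,0,0,0,0,0],
  ],
)

```text
clock: 31.0
position: [0.566, -0.2857, 0.1227]
ee_rot: [-0.233, 3.132, -0.0]
force: [-2.6, 0.8, 6.5]
width: 0.686
```

Contact with the ball, so I'll release.

Request:
move_arm(
  series=[
    [0,0,0,0,0,0],
    [0,0,0,0,0,0],
    [0,0,0,0,0,0],
    [0,0,0,0,0,0],
    [0,0,0,0,0,0],
    [0,0,0,0,0,0],
    [0,0,0,0,0,0],
  ],
  grip=1,
)

```text
clock: 31.7
position: [0.5658, -0.2856, 0.1219]
ee_rot: [-0.234, 3.133, 0.0]
force: [0.3, 0.9, 0.7]
width: 1.003
```

Request:
move_arm(
  series=[
    [0,0,1,0,0,0],
    [0,0,2,0,0,0],
    [0,0,4,0,0,0],
    [0,0,4,0,0,0],
    [0,0,4,0,0,0],
    [-3,3,0,0,0,0],
    [-3,3,0,0,0,0],
    [-3,3,0,0,0,0],
  ],
)

```text
clock: 32.5
position: [0.4748, -0.1949, 0.2728]
ee_rot: [-0.233, 3.132, -0.001]
force: [0.3, 1.3, 0.9]
width: 1.003
```

Request:
move_arm(
  series=[
    [-1,4,0,0,0,0],
    [0,4,0,0,0,0],
    [0,4,0,0,0,0],
    [0,4,0,0,0,0],
    [0,4,0,0,0,0],
    [0,4,0,0,0,0],
    [0,0,0,0,0,0],
    [0,0,0,0,0,0],
  ],
)

```text
clock: 33.3
position: [0.4658, 0.0449, 0.2725]
ee_rot: [-0.237, 3.132, -0.0]
force: [-0.0, -1.3, -0.2]
width: 0.999
```

```bash
python3 - <<'E'
from h import *
c=cam('side'); t=look('cutter',.048,'top'); look('ramekin',.054,'top')
a=cv2.resize(c[0]['color'][230:430,190:400,::-1],None,fx=1.9,fy=2.2); b=cv2.resize(t[0]['color'][225:405,330:545,::-1],(399,440))
cv2.imwrite('pics/f.png',cv2.convertScaleAbs(np.hstack([a,b]),alpha=1.4))
E
```

```text
cutter 0.84 [382.9, 333.1, 37.6, 32.9] circ 403 347 18 pos [ 0.4287 -0.1531  0.048 ]
```

View pics/f.png

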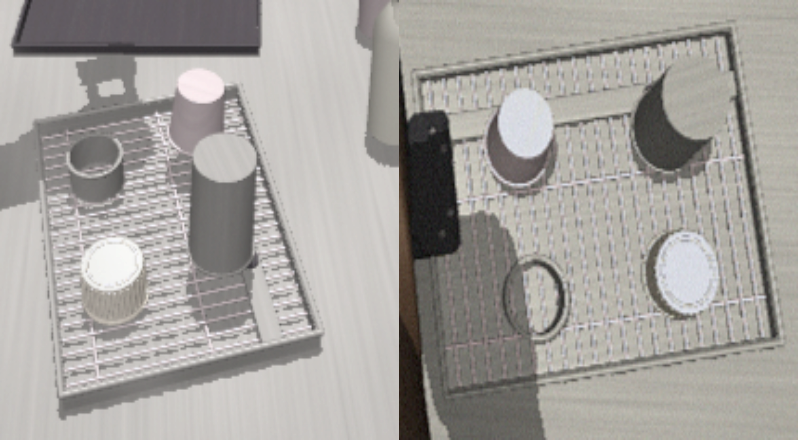

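Both cups hang clear of the deck, and the ramekin and cutter stand flat in front of them. I'll let everything settle briefly, then hand in.

Request:
move_arm(
  series=[
    [0,0,0,0,0,0],
    [0,0,0,0,0,0],
    [0,0,0,0,0,0],
    [0,0,0,0,0,0],
    [0,0,0,0,0,0],
    [0,0,0,0,0,0],
    [0,0,0,0,0,0],
    [0,0,0,0,0,0],
  ],
)

```text
clock: 34.35
position: [0.4658, 0.0444, 0.2719]
ee_rot: [0.234, -3.133, -0.0]
force: [0.2, 0.0, 0.6]
width: 1.002
```

```bash
python3 - <<'E'
from h import *
a=cam('side')[0]['color'].astype(int)
for i in range(8): b=cam('side')[0]['color'].astype(int)
print('change', np.abs(cv2.GaussianBlur((a-b).astype(np.float32),(7,7),0))[230:430,190:400].max())
print(workorder.sign_off())
E
```

```text
change 0.84375
the job is handed in; nothing more can be done
None
```

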